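# Interlocking rack plates back into the slant frame

### The arm

A 6-joint arm with a two-finger parallel gripper is mounted at the origin on the work surface. World frame = base frame: x ahead of the robot, y to its left, z up, the work surface at z = 0. Lengths are in m, angles in rad, forces in N, time in s.
With the tool pointing down it reaches from about 0.35 to 0.775 m from the base axis. Payload 7.3 kg.
Tool frame: the origin (TCP) lies at the centre of the arm's flange, where the gripper is bolted on; the fingertips stand 178 mm ahead of it and the grasp point (between the pads) lies 159 mm ahead of it; z points along the fingers, y is the line along which they close (so a half turn about z gives the same grasp; the last joint's range is limited). The gripper opens to 92 mm and grips with 3 to 60 N. Pads are 19 mm wide; open, the fingers measure 130 mm over their backs; the gripper's body (75 mm by 190 mm) begins 47 mm behind the grasp point.
Start: joints at [-1.385, 0.342, 1.524, -0, 1.275, -0.146], TCP at [0.171, -0.496, 0.405] pointing down, gripper open.
Joint ranges: [-2.53, 2.53], [-0.77, 2.02], [0.04, 2.7], [-1, 4.14], [0.28, 2.66], [-3.11, 3.11]. Speed limits (rad/s): [2.57, 2.57, 3.14, 3.14, 3.14, 3.14].

### API

Orientations are given as [roll, pitch, yaw] about the fixed x, y, z axes, in that order (R = Rz(yaw) Ry(pitch) Rx(roll)).
In Python, from cell import telemetry, vision, ticket gives the robot as it stands.
- The arm moves only by the shell command python3 -m crank 'ROWS' [FORCE]. ROWS is JSON, a list of rows, each a list of 5 numbers: the gripper command: -1 is shut, 1 is fully open, values between are in proportion, then the shift along the tool's x, y, z in mm, then the turn about the tool's z in rad. In form: [[fingers, dx, dy, dz, roll], ...]. A call has 1 to 12 rows; each row is the pose to reach, as a shift and turn from the pose commanded when the call began, along the tool's axes at that moment; what a row does not reach only later rows make up. A row lasts 1/12 s, in which the tool goes at most 41.7 mm and 7.16 degrees, less where a joint would pass 70% of its speed; a pose out of reach is approached as far as the arm can. A call with a gripper value outside its range is refused whole. The fingers move at their own pace and stop on an object; FORCE is the grip in N (left out, the last holds). Time passes only in rows, so rows that repeat a pose let the fingers close. It gives the time, the measured TCP pose, the force, the opening and the grip force at its end, in the units of the state.
- telemetry.observe(): the state, without advancing time (a new reading comes with each control period).
- vision.read_camera(name): name is "side" or "top"; returns (picture, depth): 480x640x3 uint8, red, green, blue; 480x640 float32, m along the optical axis (not along the pixel's ray), 0 where there is no reading.
- vision.get_calibration(name): a dict with "camera_matrix" (3x3 intrinsics, pixels), "rvec" (rotation vector, rad) and "tvec" (3), from world to camera coordinates, as OpenCV has them. Camera axes: x right, y down, z forward; pixel columns grow to the right and rows downward; lengths in m; the calibration is good to about 2 mm. A picture is of the moment at which its call begins. get_calibration takes no time and is no camera call.
- ticket.hand_in(): hands the job in; it is judged then, once.
The state is a dict: "time": time; "qpos": joint angles; "qvel": joint speeds; "joint_efforts": joint torques, N m; "tool_pos": TCP position; "tool_rot": TCP orientation; "contact_force": force on the tool from outside, world axes, zero at the start; "torque": the same for the moment, N m; "opening": finger opening in m; "grip_force": force on a finger pad.
Only numpy, scipy, OpenCV 4.12 (cv2) and the standard library are available. Lean on these libraries where they do the work, as an engineer would, in place of code of your own. Each camera call takes 0.05 s, during which the arm holds its last target. There are 200 camera calls.

### The job

Put the blue, yellow and green rack plates back into the tilted steel frame beside the fixed white one, each turned so that its tabs lie in its neighbours' notches and it lies fully down, flush with the rim. Tabs go over the ledges of the notches, so lay blue first, then yellow, then green. Leave the dishes, jar, bottle, forceps and pen where they are.

Things in the scene. Friction and masses are not known exactly. Their poses are not given: they have to be found in the camera images.
- frame: Square stainless frame on a fixed slant stand, at the robot's left, tilted 28 degrees like a desk. Origin: centre of its floor's upper face, 66 mm over the bench. z: square out of the floor, x: up the slope, y: level, to the left looking uphill. Outside 190 x 190 mm, inside 166 x 166; walls 12 mm thick, 14 mm high like the plates. Four 82 mm places; 2 mm play to each neighbour and wall.
- white_rib (a point): Middle of the top of the rib on the white plate, which is fixed in the frame's uphill right place (+x, -y), has two notches (in its -x edge at y = -13 mm, in its +y edge at x = -13 mm from its centre) and is otherwise like the loose plates. Leave it.
- blue: BLUE square plastic rack plate, 80 x 80 x 14 mm plus tabs, about 0.1 kg, lying loose and flat on the bench. Origin: centre of its underside, z out of its top. A tab on its +x edge, centred at y = -13 mm; a notch in its +y edge, centred at x = +13 mm. Goes in the downhill right place, first. When seated its x and y point as the frame's do.
- yellow: YELLOW square plastic rack plate, 80 x 80 x 14 mm plus tabs, about 0.1 kg, lying loose and flat on the bench. Origin: centre of its underside, z out of its top. A tab on its -y edge, centred at x = +13 mm; a notch in its +x edge, centred at y = +13 mm. Goes in the downhill left place, second. When seated its x and y point as the frame's do.
- green: GREEN square plastic rack plate, 80 x 80 x 14 mm plus tabs, about 0.1 kg, lying loose and flat on the bench. Origin: centre of its underside, z out of its top. Tabs on its -y edge, centred at x = -13 mm, and its -x edge, centred at y = +13 mm; no notch. Goes in the uphill left place, last. When seated its x and y point as the frame's do.
- blue_tab (a point): Outer end of the blue plate's tab, mid-width, at the top face. All tabs are T-shaped and stick out 18 mm: the first 9 mm are 14 mm wide, the last 9 mm 26 mm wide. They are only the upper part of the thickness, 7.5 to 14 mm over the plate's underside.
- yellow_notch (a point): Middle of the mouth of the yellow plate's notch, at the top face. All notches are T-shaped, 18 mm deep into the edge: the first 5 mm are 18 mm wide, the rest 30 mm. A ledge 5.5 mm thick is left at their foot, so a tab can only be laid in from above, after the plate with the notch is down.
- seat_blue (a point): Where the blue plate's origin belongs: the floor of the frame's downhill right place, 41 mm from the frame's origin along -x and 41 mm along -y of the frame. Axes as the frame's.
- blue_rib (a point): Middle of the top of the blue plate's lifting rib, 44 mm over the plate's underside. The rib stands on the middle of the plate and is for gripping: 40 mm long along the plate's x, 12 mm thick along its y, 30 mm tall.
- blue_corner (a point): Lower corner of the blue plate at its x = +40 mm, y = +40 mm; shows which way round it lies.
- seat_yellow (a point): Where the yellow plate's origin belongs: the floor of the frame's downhill left place, 41 mm from the frame's origin along -x and 41 mm along +y of the frame. Axes as the frame's.
- yellow_rib (a point): Middle of the top of the yellow plate's lifting rib, 44 mm over the plate's underside. The rib stands on the middle of the plate and is for gripping: 40 mm long along the plate's x, 12 mm thick along its y, 30 mm tall.
- yellow_corner (a point): Lower corner of the yellow plate at its x = +40 mm, y = +40 mm; shows which way round it lies.
- seat_green (a point): Where the green plate's origin belongs: the floor of the frame's uphill left place, 41 mm from the frame's origin along +x and 41 mm along +y of the frame. Axes as the frame's.
- green_rib (a point): Middle of the top of the green plate's lifting rib, 44 mm over the plate's underside. The rib stands on the middle of the plate and is for gripping: 40 mm long along the plate's x, 12 mm thick along its y, 30 mm tall.
- green_corner (a point): Lower corner of the green plate at its x = +40 mm, y = +40 mm; shows which way round it lies.
- dishes: Two stacked clear culture dishes, 56 mm across, 28 mm high in all, origin at the centre of the foot. Bystander, loose: leave it where it stands.
- reagent: Small amber jar with a blue cap, 44 mm across, 75 mm high, origin at the centre of the foot. Bystander, loose: leave it where it stands.
- dish: A single clear culture dish, 56 mm across, 14 mm high, origin at the centre of the foot. Bystander, loose: leave it where it stands.
- spray: White bottle with a blue label, 60 mm across, 170 mm high, origin at the centre of the foot. Bystander, loose: leave it where it stands.
- forceps: Steel forceps lying flat, 150 mm long, 5 mm high, origin at the middle of the underside. Bystander, loose: leave it where it stands.
- marker: White marker pen with a black cap lying flat, 120 mm long, 15 mm thick, origin near the middle of the underside. Bystander, loose: leave it where it stands.
Not all that is in view belongs to the job. Several things have the shape of the green; the one meant has the colours described above.

How it is judged:
By the outcome, as a careful person would: the job done as asked, in the order asked, and still so for the second after the job is handed in, with the robot touching nothing.
It also fails if it takes over 72 s, if anything falls off the work surface, if the arm or the gripper's body presses on something with over 40 N, if the wrist force passes 120 N, or if a joint passes its speed limit or range.

## Working session

There is one attempt and no reset: what is moved stays moved. The work goes in short steps, Python scripts to look and compute and a shell command to move; the robot and the scene stay as the last step left them, time stands still between calls to the robot, and variables do not carry over. Pictures are saved under pics/ and viewed, at most 10 in all, crops included, and the job is handed in when it is done.

```bash
ls; mkdir -p pics; python3 - <<'E'
from cell import telemetry, vision
import cv2,numpy as np
print(telemetry.observe())
for n in("top","side"):
    p,d=vision.read_camera(n); cv2.imwrite(f"pics/{n}0.png",p[...,::-1]); np.savez(f"{n}0.npz",p=p,d=d)
    c=vision.get_calibration(n); print(n,c)
E
```

```text
pics
{'time': 0.0, 'qpos': array([-1.38503338e+00,  3.42698548e-01,  1.52503553e+00,  2.15764306e-05,
        1.27539933e+00, -1.45989259e-01]), 'qvel': array([-2.67862313e-05,  9.81025151e-04,  1.48166213e-03,  8.77260931e-04,
        2.24642273e-03, -1.96110719e-03]), 'joint_efforts': array([-8.74952766e-04, -4.31243527e+01, -2.44219244e+01,  7.17330887e-02,
        5.59792563e-02, -1.19413389e-04]), 'tool_pos': array([ 0.17099471, -0.49621953,  0.40405084]), 'tool_rot': array([-3.14007129e+00, -2.44548231e-04,  3.31745719e-01]), 'contact_force': array([-0.58104304,  0.11256555, -0.39339798]), 'torque': array([ 0.02709578,  0.08239872, -0.00413209]), 'grip_force': 0.0, 'opening': 0.09164727655235239}
top {'camera_matrix': array([[502.8911232 ,   0.        , 316.83762816],
       [  0.        , 502.8911232 , 239.78850199],
       [  0.        ,   0.        ,   1.        ]]), 'rvec': array([ 2.14715164, -2.14895091,  0.15345396]), 'tvec': array([-0.05258038,  0.54237641,  0.99885615])}
side {'camera_matrix': array([[528.36019488,   0.        , 325.04812431],
       [  0.        , 528.36019488, 243.32309197],
       [  0.        ,   0.        ,   1.        ]]), 'rvec': array([ 0.68385073, -2.63068471,  1.14415465]), 'tvec': array([0.41535902, 0.28747406, 0.92959433])}
```

View pics/top0.png

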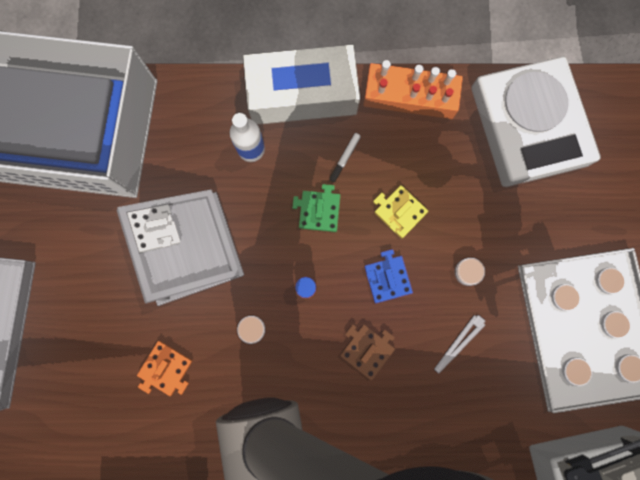

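View pics/side0.png

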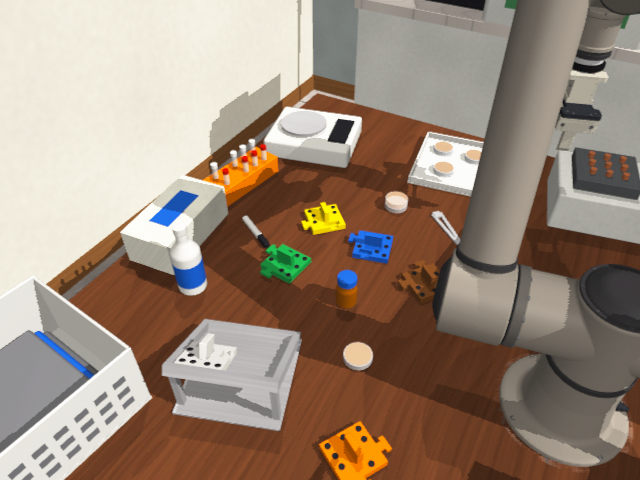

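The top view shows blue at (388,276), yellow at (400,210) and green at (318,208). The frame is at (180,245), with the white plate at its upper left, so uphill is image-left. Things that could be mistaken for the parts:
- **Green:** the orange plate (165,369) and the brown plate (369,348) have its shape. The green one at (318,208) is the one meant.
- **Blue:** the jar cap at (305,287) is also blue.

Next I fit the poses by silhouette in both cameras.

```bash
cat > h.py <<'E'
import cv2,numpy as np
from cell import telemetry,vision
from scipy.optimize import minimize
from scipy.spatial.transform import Rotation as Ro
CAL={n:vision.get_calibration(n) for n in("top","side")}
def proj(n,P):
    c=CAL[n]; return cv2.projectPoints(np.asarray(P,float).reshape(-1,1,3),c["rvec"],c["tvec"],c["camera_matrix"],None)[0].reshape(-1,2)
def unproj(n,d):
    c=CAL[n];K=c["camera_matrix"];v,u=np.indices(d.shape)
    X=np.stack([(u-K[0,2])/K[0,0]*d,(v-K[1,2])/K[1,1]*d,d],-1); return (X-c["tvec"])@cv2.Rodrigues(c["rvec"])[0]
def look(n,tag):
    p,d=vision.read_camera(n); cv2.imwrite(f"pics/{tag}.png",p[...,::-1]); np.savez(f"{tag}.npz",p=p,d=d); return p,d
def load(tag): z=np.load(f"{tag}.npz"); return z["p"],z["d"]
TABS=dict(blue=[("+x",-13)],yellow=[("-y",13)],green=[("-y",-13),("-x",13)],white=[])
NOT=dict(blue=[("+y",13)],yellow=[("+x",13)],green=[],white=[("-x",-13),("+y",-13)])
def place(e,c,r):  # r: list of (out,along) -> xy
    s=1 if e[0]=="+" else -1
    return [((s*(40+o),c+a) if e[1]=="x" else (c+a,s*(40+o))) for o,a in r]
def polys(k): # list of (convex prism xy, z0,z1)
    T=[]
    for e,c in TABS[k]:
        T+= [(place(e,c,[(-1,-7),(9,-7),(9,7),(-1,7)]),7.5,14),(place(e,c,[(9,-13),(18,-13),(18,13),(9,13)]),7.5,14)]
    T+=[([(-20,-6),(20,-6),(20,6),(-20,6)],14,44),([(-40,-40),(40,-40),(40,40),(-40,40)],0,14)]
    N=[]
    for e,c in NOT[k]: N+=[place(e,c,[(0,-9),(-5,-9),(-5,9),(0,9)]),place(e,c,[(-5,-15),(-18,-15),(-18,15),(-5,15)])]
    return T,N
S=4
def render(n,k,R,t,box):
    x0,y0,x1,y1=box; im=np.zeros(((y1-y0)*S,(x1-x0)*S),np.uint8)
    T,N=polys(k)
    def px(P): return np.round(((proj(n,(np.array(P)/1000)@R.T+t)-[x0,y0]+.5)*S-.5)*16).astype(np.int32)
    def prism(q,a,b):
        P=[(x,y,z) for z in(a,b) for x,y in q]; h=cv2.convexHull(px(P)); cv2.fillConvexPoly(im,h,255,shift=4)
    prism(*T[-1])
    return_im=im
    for q in N: # cut: seen-through notch mouth is the ledge (same colour) -> nothing cut except outside of silhouette
        pass
    for q in T[:-1]: prism(*q)
    return cv2.resize(im,None,fx=1/S,fy=1/S,interpolation=cv2.INTER_AREA)/255.
HSV=dict(blue=((105,120,50),(125,255,255)),yellow=((22,120,90),(35,255,255)),green=((45,90,40),(75,255,255)))
def mask(p,k,near,rad):
    h=cv2.cvtColor(p,cv2.COLOR_RGB2HSV); m=cv2.inRange(h,*[np.array(a) for a in HSV[k]])
    z=np.zeros_like(m); cv2.circle(z,tuple(int(a) for a in near),rad,255,-1); m&=z
    m=cv2.morphologyEx(m,cv2.MORPH_CLOSE,np.ones((5,5),np.uint8)); return m
def fitplate(k,imgs,guess,yaws=None,tilt=None,z=0.):
    """imgs {cam:p}; flat on bench (z) : solve x,y,yaw"""
    M={}
    for n,p in imgs.items():
        c=proj(n,[*guess[:2],z+.01])[0]; m=mask(p,k,c,48); u,v=np.where(m.any(0))[0],np.where(m.any(1))[0]
        b=(u[0]-12,v[0]-12,u[-1]+12,v[-1]+12); M[n]=(m[b[1]:b[3],b[0]:b[2]]/255.,b)
    def cost(q):
        R=Ro.from_euler("z",q[2]).as_matrix(); 
        return sum(np.abs(render(n,k,R,np.array([q[0],q[1],z]),b)-m).sum()/m.sum() for n,(m,b) in M.items())
    best=None
    for y in (yaws if yaws is not None else np.arange(0,2*np.pi,np.pi/8)):
        q0=np.array([guess[0],guess[1],y]); r=minimize(cost,q0,method="Nelder-Mead",options=dict(initial_simplex=np.vstack([q0,q0+[.01,0,0],q0+[0,.01,0],q0+[0,0,.2]]),xatol=1e-5,fatol=1e-5))
        if best is None or r.fun<best.fun: best=r
    return best.x,best.fun
E
python3 - <<'E'
from h import *
pt,dt=load("top0");ps,ds=load("side0")
X=unproj("top",dt)
for k,(u,v) in dict(blue=(388,276),yellow=(400,210),green=(318,208)).items():
    g=X[v,u]; print(k,g.round(3))
    for im in ({"top":pt},{"side":ps},{"top":pt,"side":ps}):
        q,f=fitplate(k,im,g); print("  ",list(im),q[:2].round(4),np.degrees(q[2]).round(2)%360,round(f,3))
for u,v in [(200,225),(185,280),(160,270),(220,270),(210,240),(155,228)]: print((u,v),X[v,u].round(4))
c=cv2.resize(pt[170:320,100:260],None,fx=4,fy=4,interpolation=cv2.INTER_CUBIC)
d=cv2.resize(ps[310:435,155:310],None,fx=4,fy=4,interpolation=cv2.INTER_CUBIC)
cv2.imwrite("pics/crop0.png",cv2.resize(np.hstack([c[:500,:400*2],d[:500]]),(800,320))[...,::-1])
g=cv2.resize(pt[175:315,280:440],None,fx=4,fy=4,interpolation=cv2.INTER_CUBIC);cv2.imwrite("pics/crop1.png",g[...,::-1])
E
```

```text
blue [ 0.467 -0.198  0.043]
   ['top'] [ 0.4634 -0.2022] 15.21 0.05
   ['side'] [ 0.4621 -0.2027] 15.17 0.246
   ['top', 'side'] [ 0.4628 -0.2026] 15.04 0.305
yellow [ 0.396 -0.052  1.066]Traceback (most recent call last):
  File "<stdin>", line 7, in <module>
  File "h.py", line 50, in fitplate
    b=(u[0]-12,v[0]-12,u[-1]+12,v[-1]+12); M[n]=(m[b[1]:b[3],b[0]:b[2]]/255.,b)
       ~^^^
IndexError: index 0 is out of bounds for axis 0 with size 0
```

```bash
python3 - <<'E'
s=open("h.py").read()
s=s.replace("np.ones((5,5),np.uint8)); return m","np.ones((5,5),np.uint8))\n    _,L,st,_=cv2.connectedComponentsWithStats(m); return np.where(L==1+np.argmax(st[1:,4]),255,0).astype(np.uint8)")
s+='''
def ray(n,u,v,z):
    c=CAL[n];K=c["camera_matrix"];R=cv2.Rodrigues(c["rvec"])[0]; o=-R.T@c["tvec"]; d=R.T@np.array([(u-K[0,2])/K[0,0],(v-K[1,2])/K[1,1],1]); return o+d*(z-o[2])/d[2]
def frameR(y): return Ro.from_euler("z",y).as_matrix()@Ro.from_euler("y",-28,degrees=True).as_matrix()
def sq(h,z,m=60): 
    t=np.linspace(-h,h,m)*.95;o=np.full(m,h);Z=np.full(m,z); return np.vstack([np.c_[t,o,Z],np.c_[t,-o,Z],np.c_[o,t,Z],np.c_[-o,t,Z]])/1000
def fitframe(imgs,q0):
    G={}
    for n,p in imgs.items():
        g=cv2.GaussianBlur(p,(0,0),1).astype(np.float32); G[n]=np.sqrt(sum((cv2.Sobel(g,cv2.CV_32F,a,b)**2).sum(2) for a,b in((1,0),(0,1))))
    O=sq(95,14);W=sq(40,14)+[.041,-.041,0]
    def cost(q):
        R=frameR(q[2]);t=np.array([q[0],q[1],.066]);c=0
        for n,g in G.items():
            for P,w in((O,1),(sq(83,14),.5),(W,.5)):
                u=proj(n,P@R.T+t).astype(np.float32); c-=w*np.minimum(cv2.remap(g,u[:,:1],u[:,1:],cv2.INTER_LINEAR),150).mean()/len(G)
        return c
    best=None
    for dx in(-.008,0,.008):
     for dy in(-.008,0,.008):
      for a in(-.08,0,.08):
        s=q0+np.array([dx,dy,a]); r=minimize(cost,s,method="Nelder-Mead",options=dict(initial_simplex=np.vstack([s,s+[.004,0,0],s+[0,.004,0],s+[0,0,.04]]),xatol=1e-5,fatol=1e-4))
        if best is None or r.fun<best.fun: best=r
    return best.x,best.fun
'''
open("h.py","w").write(s)
E
python3 - <<'E'
from h import *
pt,dt=load("top0");ps,ds=load("side0")
for k,(u,v) in dict(blue=(388,276),yellow=(400,210),green=(318,208)).items():
    g=ray("top",u,v,.014); print(k,g.round(3))
    for im in ({"top":pt},{"side":ps},{"top":pt,"side":ps}):
        q,f=fitplate(k,im,g); print("  ",list(im),q[:2].round(4),np.degrees(q[2]).round(2)%360,round(f,3))
# frame init from rim corners in top image
c=ray("top",180,247,.08); e=ray("top",118,207,.13)-ray("top",213,192,.045); print(c,e)
q0=np.array([c[0],c[1],np.arctan2(e[1],e[0])])
for im in ({"top":pt},{"side":ps},{"top":pt,"side":ps}):
    q,f=fitframe(im,q0); print(list(im),q[:2].round(4),np.degrees(q[2]).round(2),round(f,1))
def ov(n,p):
    p=cv2.resize(p,None,fx=4,fy=4,interpolation=cv2.INTER_CUBIC)
    for h in(95,83):
        P=np.array([(h,h,14),(h,-h,14),(-h,-h,14),(-h,h,14)])/1000
        cv2.polylines(p,[np.round((proj(n,P@frameR(q[2]).T+[q[0],q[1],.066])+.5)*4).astype(int)],True,(255,0,0),1)
    return p
a=ov("top",pt)[680:1280,420:1020];b=ov("side",ps)[1240:1720,620:1220]
cv2.imwrite("pics/crop0.png",np.hstack([cv2.resize(a,(400,400)),cv2.resize(b,(400,320))[:400] if 0 else cv2.copyMakeBorder(cv2.resize(b,(400,320)),0,80,0,0,0)])[...,::-1])
cv2.imwrite("pics/crop1.png",cv2.resize(pt[175:315,280:440],None,fx=4,fy=4,interpolation=cv2.INTER_CUBIC)[...,::-1])
E
```

```text
blue [ 0.469 -0.202  0.014]
   ['top'] [ 0.4635 -0.2023] 15.68 0.05
   ['side'] [ 0.462  -0.2027] 15.13 0.048
   ['top', 'side'] [ 0.4627 -0.2026] 15.079999999999984 0.108
yellow [ 0.61  -0.23   0.014]
   ['top'] [ 0.6092 -0.2336] 136.41 0.067
   ['side'] [ 0.6065 -0.2339] 135.98 0.048
   ['top', 'side'] [ 0.6074 -0.2341] 136.28 0.131
green [ 0.614 -0.056  0.014]
   ['top'] [ 0.6095 -0.0584] 174.22 0.049
   ['side'] [ 0.6081 -0.0588] 174.2 0.04
   ['top', 'side'] [ 0.6091 -0.0587] 174.52 0.099
[0.52223666 0.21731811 0.08      ] [-0.04952214  0.16142347  0.085     ]
['top'] [0.5308 0.2227] 110.04 -260.8
['side'] [0.53   0.2174] 109.69 -235.1
['top', 'side'] [0.5303 0.2221] 109.86 -239.1
```

View pics/crop1.png

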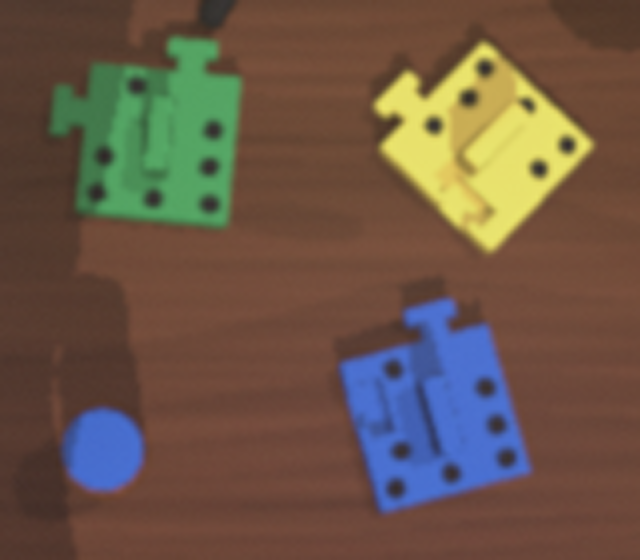

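View pics/crop0.png

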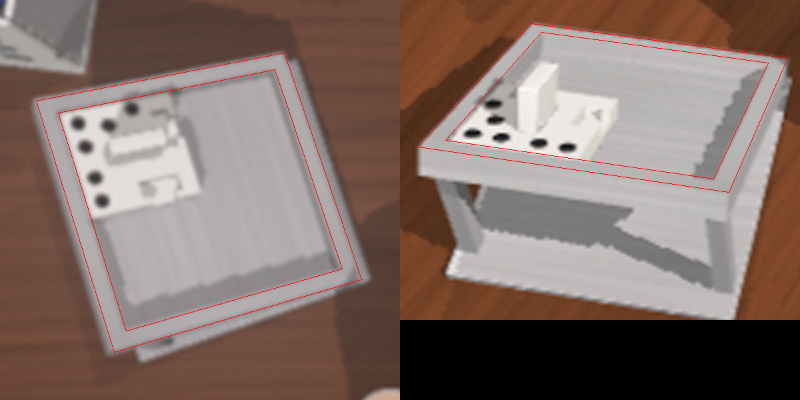

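The overlays and crops confirm the parts:
- Green has two tabs, at top and left, and yaw 174°.
- Yellow's tab is at the upper left, yaw 136°.
- Blue's tab is at the top, yaw 15°.
- The rim overlay sits on the frame at a yaw of 110°, and the slope matches.

I'll now go to blue.

```bash
cat > go.py <<'E'
import sys,numpy as np
from cell import telemetry
from scipy.spatial.transform import Rotation as Ro
s=telemetry.observe();x,y,z,w=map(float,sys.argv[1:5])
R=Ro.from_euler("xyz",s["tool_rot"]);d=R.inv().apply(np.array([x,y,z])-s["tool_pos"])*1000
a=(s["tool_rot"][2]-np.radians(w)+np.pi)%(2*np.pi)-np.pi
print("t",round(s["time"],2),"pos",s["tool_pos"].round(4),"yaw",np.degrees(s["tool_rot"][2]).round(2),"F",s["contact_force"].round(1),"open",round(s["opening"],4))
print("delta",d.round(1),"roll",a.round(3))
E
python3 go.py .463 -.2025 .26 15.1; python3 -c "
from h import *
print('bottle',ray('top',250,155,0),'jar',ray('top',305,287,.075))"
```

```text
t 0.1 pos [ 0.171  -0.4962  0.4041] yaw 19.01 F [ 0.5  0.4 -0.9] open 0.0914
delta [ 371.7 -182.4  144.4] roll 0.068
bottle [0.73581176 0.09335941 0.        ] jar [ 0.44350576 -0.02968436  0.075     ]
```

```bash
python3 -m crank '[[-0.1,372,-182,144,0.068],[-0.1,372,-182,144,0.068],[-0.1,372,-182,144,0.068],[-0.1,372,-182,144,0.068],[-0.1,372,-182,144,0.068],[-0.1,372,-182,144,0.068],[-0.1,372,-182,144,0.068],[-0.1,372,-182,144,0.068],[-0.1,372,-182,144,0.068],[-0.1,372,-182,144,0.068],[-0.1,372,-182,144,0.068],[-0.1,372,-182,144,0.068]]' 20; python3 go.py .463 -.2025 .197 15.1
```

```text
time: 1.1
tool_pos: [0.4652, -0.1999, 0.2588]
tool_rot: [-3.139, 0.002, 0.268]
contact_force: [0.2, -0.1, -1.0]
opening: 0.0413
grip_force: 0.0
t 1.1 pos [ 0.4652 -0.1999  0.2588] yaw 15.37 F [ 0.2 -0.1 -1. ] open 0.0413
delta [-2.7  2.1 61.8] roll 0.005
```

```bash
python3 -m crank '[[-0.1,0,0,30,0],[-0.1,0,0,63,0],[-0.1,0,0,63,0],[-0.1,0,0,63,0]]' 20; python3 go.py .463 -.2025 .197 15.1
```

```text
time: 1.43
tool_pos: [0.4628, -0.2035, 0.197]
tool_rot: [-3.139, 0.003, 0.263]
contact_force: [-0.2, 0.3, -0.0]
opening: 0.0411
grip_force: 0.0
t 1.43 pos [ 0.4628 -0.2035  0.197 ] yaw 15.08 F [-0.2  0.3 -0. ] open 0.0411
delta [ 0.4 -0.9  0. ] roll -0.0
```

```bash
python3 -m crank '[[-1,0,0,0,0],[-1,0,0,0,0],[-1,0,0,0,0],[-1,0,0,0,0],[-1,0,0,0,0],[-1,0,0,-40,0],[-1,0,0,-80,0],[-1,0,0,-120,0],[-1,0,0,-160,0],[-1,0,0,-160,0],[-1,0,0,-160,0]]' 15
cat > gof.py <<'E'
import sys,json,subprocess,numpy as np
from h import frameR
F=json.load(open("frame.json")); x,y,h=map(float,sys.argv[1:4])
P=frameR(np.radians(F[2]))@np.array([x,y,h])/1000+[F[0],F[1],.066+.159]
print("target",P.round(4)); subprocess.run(["python3","go.py",*map(str,P),str(F[2])])
E
echo '[0.5305,0.222,110.0]' > frame.json; python3 gof.py 5 41 110
```

```text
time: 2.35
tool_pos: [0.4636, -0.2031, 0.36]
tool_rot: [3.138, -0.004, 0.264]
contact_force: [-0.0, -0.4, -2.2]
opening: 0.0119
grip_force: 15.0
t 2.35 pos [ 0.4636 -0.2031  0.36  ] yaw 15.12 F [-0.  -0.4 -2.2] open 0.0119
delta [ 138.5 -342.6   34.6] roll -1.656
target [0.5081 0.1636 0.3245]
```

```bash
python3 -m crank '[[-1,138,-342,0,-1.656],[-1,138,-342,0,-1.656],[-1,138,-342,0,-1.656],[-1,138,-342,0,-1.656],[-1,138,-342,0,-1.656],[-1,138,-342,0,-1.656],[-1,138,-342,0,-1.656],[-1,138,-342,0,-1.656],[-1,138,-342,0,-1.656],[-1,138,-342,0,-1.656],[-1,138,-342,0,-1.656],[-1,138,-342,0,-1.656]]'; python3 gof.py 5 41 110
```

```text
time: 3.35
tool_pos: [0.5068, 0.164, 0.3551]
tool_rot: [-3.137, 0.0, 1.772]
contact_force: [1.1, -0.8, -0.9]
opening: 0.0118
grip_force: 15.0
t 3.35 pos [0.5068 0.164  0.3551] yaw 101.53 F [ 1.1 -0.8 -0.9] open 0.0118
delta [-0.6  1.4 30.7] roll -0.148
target [0.5081 0.1636 0.3245]
```

```bash
python3 -m crank '[[-1,0,0,16,-0.148],[-1,-1,1,31,-0.148],[-1,-1,1,31,-0.148],[-1,-1,1,31,-0.148],[-1,-1,1,31,-0.148]]'; python3 gof.py 5 41 110; python3 - <<'E'
from h import *
s=telemetry.observe();t=s["tool_pos"];g=t.copy();z=t[2]-.159-.038
im={n:look(n,n+"1")[0] for n in("top","side")}
for i in({"top":im["top"]},{"side":im["side"]}):
    q,f=fitplate("blue",i,g,yaws=[np.radians(100),np.radians(110),np.radians(120)],z=z); print(list(i),q[:2].round(4),np.degrees(q[2]).round(2),round(f,3),"tcp",t.round(4))
E
```

```text
time: 3.77
tool_pos: [0.5087, 0.1622, 0.3263]
tool_rot: [-3.14, -0.0, 1.91]
contact_force: [-0.2, -0.9, -1.4]
opening: 0.0116
grip_force: 15.0
t 3.77 pos [0.5087 0.1622 0.3263] yaw 109.46 F [-0.2 -0.9 -1.4] open 0.0116
delta [ 1.5 -0.   1.8] roll -0.009
target [0.5081 0.1636 0.3245]
['top'] [0.5117 0.1631] 108.77 1.848 tcp [0.5087 0.1622 0.3263]
['side'] [0.5096 0.1603] 109.36 0.341 tcp [0.5087 0.1622 0.3263]
```

```bash
python3 - <<'E'
from h import *
import h
pt,_=load("top0");ps,_=load("side0")
q0=np.array([.5305,.222,np.radians(110)])
for n,p in(("top",pt),("side",ps)):
  for ch in("sob","v"):
    g=cv2.GaussianBlur(p,(0,0),.8).astype(np.float32); G=np.sqrt(sum((cv2.Sobel(g,cv2.CV_32F,a,b)**2).sum(2) for a,b in((1,0),(0,1)))) if ch=="sob" else np.abs(cv2.Laplacian(g,cv2.CV_32F)).sum(2)*0+np.log1p(np.sqrt(sum((cv2.Sobel(g,cv2.CV_32F,a,b)**2).sum(2) for a,b in((1,0),(0,1)))))*30
    for nm,P in(("outer",sq(95,14)),("inner",sq(83,14)),("white",sq(40,14)+[.041,-.041,0]),("all",np.vstack([sq(95,14),sq(83,14),sq(40,14)+[.041,-.041,0]]))):
        def cost(q):
            u=proj(n,P@frameR(q[2]).T+[q[0],q[1],.066]).astype(np.float32); return -np.minimum(cv2.remap(G,u[:,:1],u[:,1:],cv2.INTER_LINEAR),300).mean()
        b=min((minimize(cost,q0+[dx,dy,da],method="Nelder-Mead",options=dict(initial_simplex=np.array([[0,0,0],[.003,0,0],[0,.003,0],[0,0,.03]])+q0+[dx,dy,da])) for dx in(-.003,0,.003) for dy in(-.004,0,.004) for da in(-.02,.02)),key=lambda r:r.fun)
        print(n,ch,nm,b.x[:2].round(4),np.degrees(b.x[2]).round(2),round(b.fun,1))
E
```

```text
top sob outer [0.5307 0.2251] 109.64 -202.8
top sob inner [0.5357 0.2054] 109.78 -172.9
top sob white [0.5295 0.2235] 109.38 -227.6
top sob all [0.5302 0.2231] 109.87 -184.9
top v outer [0.5311 0.2245] 109.74 -157.8
top v inner [0.5305 0.2222] 109.94 -148.0
top v white [0.5297 0.2233] 109.53 -161.7
top v all [0.5306 0.2229] 109.99 -154.3
side sob outer [0.5295 0.2225] 108.92 -191.3
side sob inner [0.5427 0.2201] 108.99 -241.0
side sob white [0.5272 0.2214] 108.21 -187.4
side sob all [0.5294 0.2189] 109.75 -180.8
side v outer [0.5294 0.2227] 109.3 -155.4
side v inner [0.5418 0.2208] 109.72 -165.1
side v white [0.5281 0.218 ] 115.31 -154.5
side v all [0.5297 0.2178] 110.18 -149.5
```

```bash
echo '[0.5295,0.223,109.8]' > frame.json; python3 gof.py 5 41 38
```

```text
t 3.87 pos [0.5088 0.1622 0.3271] yaw 109.49 F [-0.4  0.4 -1.4] open 0.0116
delta [36.7 -1.2 66.2] roll -0.005
target [0.4955 0.1965 0.2609]
```

```bash
python3 -m crank '[[-1,37,-1,0,-0.005],[-1,37,-1,15,-0.005],[-1,37,-1,40,-0.005],[-1,37,-1,40,-0.005],[-1,37,-1,44,-0.005],[-1,37,-1,48,-0.005],[-1,37,-1,50,-0.005],[-1,37,-1,50,-0.005]]' 6; python3 gof.py 5 41 38
python3 -m crank '[[-1,0,0,3,0],[-1,0,0,6,0],[-1,0,0,9,0],[-1,0,0,12,0],[-1,0,0,14,0],[-1,0,0,14,0]]'; python3 gof.py 5 41 38
```

```text
time: 4.53
tool_pos: [0.496, 0.1964, 0.2775]
tool_rot: [3.14, 0.001, 1.916]
contact_force: [0.9, -0.7, -0.2]
opening: 0.0124
grip_force: 6.0
t 4.53 pos [0.496  0.1964 0.2775] yaw 109.79 F [ 0.9 -0.7 -0.2] open 0.0124
delta [ 0.3 -0.5 16.6] roll -0.0
target [0.4955 0.1965 0.2609]
time: 5.03
tool_pos: [0.4961, 0.1961, 0.2632]
tool_rot: [3.14, 0.002, 1.916]
contact_force: [1.5, -3.3, 0.9]
opening: 0.0118
grip_force: 6.0
t 5.03 pos [0.4961 0.1961 0.2632] yaw 109.8 F [ 1.5 -3.3  0.9] open 0.0118
delta [ 0.5 -0.5  2.3] roll 0.0
target [0.4955 0.1965 0.2609]
```

```bash
python3 -m crank '[[-1,0,0,1,0],[-1,0,0,2,0],[-1,0,0,3,0],[-1,0,0,4,0],[-1,0,0,4,0]]'; python3 - <<'E'
from h import *
p,_=look("side","side2"); cv2.imwrite("pics/c2.png",cv2.resize(p[220:440,130:350],None,fx=2.7,fy=2.7,interpolation=cv2.INTER_CUBIC)[...,::-1])
E
```

```text
time: 5.45
tool_pos: [0.4961, 0.1961, 0.2594]
tool_rot: [3.139, 0.002, 1.917]
contact_force: [2.0, -5.8, 0.9]
opening: 0.0116
grip_force: 7.7
```

View pics/c2.png

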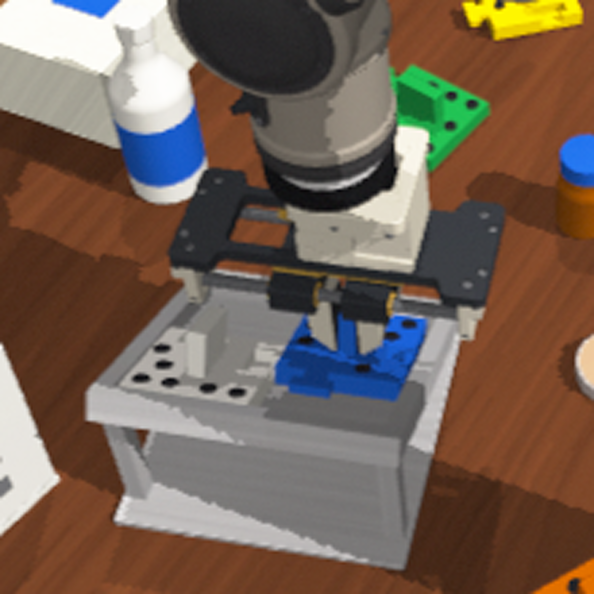

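```bash
python3 -m crank '[[-1,-3,0,0,0],[-1,-8,0,-10,0],[-1,-16,0,-25,0],[-1,-21,0,-35,0],[-1,-21,0,-35,0],[-1,-21,0,-35,0]]' 10; python3 gof.py -40 -41 63
```

```text
time: 6.0
tool_pos: [0.5026, 0.1768, 0.2944]
tool_rot: [3.14, 0.0, 1.916]
contact_force: [0.1, -0.4, -2.1]
opening: 0.0122
grip_force: 11.6
t 6.0 pos [0.5026 0.1768 0.2944] yaw 109.78 F [ 0.1 -0.4 -2.1] open 0.0122
delta [-30.5  81.9  32.7] roll -0.0
target [0.5901 0.1758 0.2618]
```

```bash
python3 -m crank '[[-1,-30,20,0,0],[-1,-30,50,0,0],[-1,-30,82,0,0],[-1,-30,82,10,0],[-1,-30,82,20,0],[-1,-30,82,20,0],[-1,-30,82,20,0]]'; python3 gof.py -40 -41 63
cat > fit6.py <<'E'
import sys
from h import *
# fit a held plate in side view: pose in frame coords (x,y,tilt err about y, yaw err) given height h (mm) of grasp pt
k,tag,x,y,h=sys.argv[1],sys.argv[2],*map(float,sys.argv[3:6]); import json
F=json.load(open("frame.json"));Fs=np.array([.5295,.2225,.066]);RF=frameR(np.radians(109.8))
p,_=look("side",tag); c=proj("side",RF@np.array([x,y,h-30])/1000+Fs)[0]
m=mask(p,k,c,60); u,v=np.where(m.any(0))[0],np.where(m.any(1))[0]; b=(u[0]-12,v[0]-12,u[-1]+12,v[-1]+12); m=m[b[1]:b[3],b[0]:b[2]]/255.
def pose(q):
    R=RF@Ro.from_euler("ZY",[q[3],q[2]]).as_matrix(); t=Fs+RF@(np.array([q[0]*100,q[1]*100,h])/1000)-R@np.array([0,0,.038]); return R,t
hs=cv2.cvtColor(p,cv2.COLOR_RGB2HSV)[b[1]:b[3],b[0]:b[2]]
# ignore gripper-occluded interior: weight 0 where model=1 but image is grey/white (sat low)
occ=(hs[...,1]<70)
def cost(q):
    r=render("side",k,*pose(q),b); w=np.where(occ,.0 if OCC else 1,1); return (np.abs(r-m)*w).sum()/m.sum()
OCC=True
best=min((minimize(cost,s,method="Nelder-Mead",options=dict(initial_simplex=np.array([[0]*4,[.03,0,0,0],[0,.03,0,0],[0,0,.15,0],[0,0,0,.08]])+s,maxiter=400)) for s in np.array([[x/100,y/100,t,0] for t in(0,.2,.4)])),key=lambda r:r.fun)
q=best.x; print("frame xy mm",(q[:2]*100).round(1),"tilt,yaw err deg",np.degrees(q[2:]).round(1),"cost",round(best.fun,3))
E
python3 fit6.py blue side3 -40 -41 68
```

```text
time: 6.58
tool_pos: [0.5886, 0.1767, 0.2721]
tool_rot: [-3.137, -0.001, 1.917]
contact_force: [0.0, -0.5, -0.5]
opening: 0.0118
grip_force: 11.5
t 6.58 pos [0.5886 0.1767 0.2721] yaw 109.84 F [ 0.  -0.5 -0.5] open 0.0118
delta [-1.3  1.2 10.2] roll 0.001
target [0.5901 0.1758 0.2618]
frame xy mm [-39.7 -43. ] tilt,yaw err deg [15.8 -5.6] cost 0.057
```

```bash
python3 - <<'E'
from h import *
p,_=load("side3"); cv2.imwrite("pics/c3.png",cv2.resize(p[270:410,150:320],None,fx=4,fy=4,interpolation=cv2.INTER_CUBIC)[...,::-1])
E
```

```text
(no output)
```

View pics/c3.png

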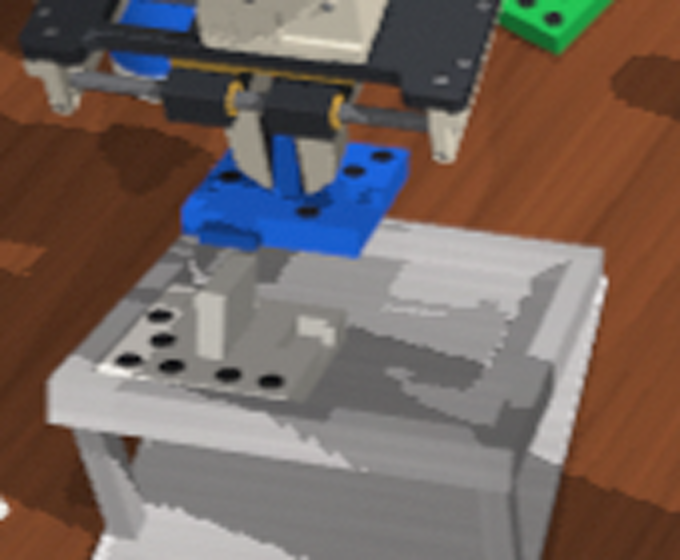

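```bash
cat > plane.py <<'E'
import sys
from h import *
# plane of the plate top from depth: dominant plane (RANSAC) of coloured pixels, in frame coords
k,tag,u,v=sys.argv[1],sys.argv[2],int(sys.argv[3]),int(sys.argv[4]); n="top" if tag.startswith("top") else "side"
p,d=load(tag) if len(sys.argv)<6 else look(n,tag)
m=(mask(p,k,(u,v),60)>0)&(d>0); X=unproj(n,d)[m]; g=np.random.default_rng(0)
F=np.array([.5295,.2225,.066]);RF=frameR(np.radians(109.8)); X=(X-F)@RF*1000; best=None
for _ in range(800):
    a=X[g.choice(len(X),3,False)]; nn=np.cross(a[1]-a[0],a[2]-a[0]); l=np.linalg.norm(nn)
    if l<300: continue
    nn=nn/l*np.sign(nn[2]); 
    if nn[2]<.8: continue
    i=np.abs((X-a[0])@nn)<1.5
    if best is None or i.sum()>best.sum(): best=i
Y=X[best]; c=Y.mean(0); nn=np.linalg.svd(Y-c)[2][2]; nn*=np.sign(nn[2])
print(len(X),best.sum(),"centroid",c.round(1),"tilt about y deg",np.degrees(np.arctan2(nn[0],nn[2])).round(1),"about x",np.degrees(np.arctan2(-nn[1],nn[2])).round(1),"range",Y.min(0).round(0),Y.max(0).round(0))
E
python3 plane.py blue side3 224 320
```

```text
1085 579 centroid [-29.8 -36.   49.6] tilt about y deg 4.4 about x 0.2 range [-86. -79.  45.] [13.  2. 55.]
```

```bash
cat > fit6.py <<'E'
import sys,json
from h import *
# held plate in the side view. usage: colour tag tilt_deg [new]; prints plate-grasp offset and plate origin pose in frame coords
k,tag,tilt=sys.argv[1],sys.argv[2],np.radians(float(sys.argv[3]))
FC=json.load(open("frame.json")); Fs=np.array([FC[0],FC[1],.066]);RF=frameR(np.radians(FC[2]))
p,d=load(tag) if len(sys.argv)<5 else look("side",tag)
s=telemetry.observe(); g=RF.T@(s["tool_pos"]-[0,0,.159]-Fs)*1000
c=proj("side",RF@(g-[0,0,30])/1000+Fs)[0]; m=mask(p,k,c,60)
u,v=np.where(m.any(0))[0],np.where(m.any(1))[0]; b=(u[0]-12,v[0]-12,u[-1]+12,v[-1]+12); sl=np.s_[b[1]:b[3],b[0]:b[2]]
Z=((unproj("side",d)-Fs)@RF*1000)[sl]; m=m[sl]/255.
occ=(m==0)&((Z[...,2]>g[2]-20)|(d[sl]==0))
def pose(q):
    R=RF@Ro.from_euler("ZY",[q[3]/10,tilt+q[2]/10]).as_matrix(); t=Fs+RF@((g+[q[0],q[1],0])/1000)-R@np.array([0,0,.038]); return R,t
def cost(q):
    r=render("side",k,*pose(q),b); return (np.abs(r-m)*~occ).sum()/m.sum()+.002*q[2]**2
best=min((minimize(cost,np.array(s0),method="Nelder-Mead",options=dict(initial_simplex=np.array([[0]*4,[3,0,0,0],[0,3,0,0],[0,0,1,0],[0,0,0,1]])+s0)) for s0 in ([0,0,0,0],[-5,0,0,0],[3,-2,0,0])),key=lambda r:r.fun)
q=best.x; R,t=pose(q)
print("grasp",g.round(1),"offset",q[:2].round(1),"tilt,yaw",np.degrees([tilt+q[2]/10,q[3]/10]).round(1),"origin",(RF.T@(t-Fs)*1000).round(1),"cost",round(best.fun,3),"occ",occ.sum(),m.sum())
E
python3 fit6.py blue side3 4.4
```

```text
grasp [-33.7 -40.2  72.4] offset [-18.   -1.1] tilt,yaw [ 4.4 -0.2] origin [-54.6 -41.2  34.5] cost 0.029 occ 1091 1095.0
```

```bash
python3 - <<'E'
from h import *
F=np.array([.5295,.2225,.066]);RF=frameR(np.radians(109.8))
p,d=load("side3"); Z=(unproj("side",d)-F)@RF*1000
m=(mask(p,"blue",(224,320),60)>0)&(d>0)
e=cv2.erode(m.astype(np.uint8),np.ones((3,3)))>0
for a in(m,e): print(np.percentile(Z[a],[0,2,10,90,98,100],axis=0).round(0).tolist())
for tag in("side0","top0"):
    p,d=load(tag); n=tag[:-1]; Z=(unproj(n,d)-F)@RF*1000
    for P in([41,-70,14],[70,-60,14],[15,-70,14],[-41,30,0],[-30,-41,0],[-89,0,14],[0,89,14]):
        u=np.round(proj(n,RF@np.array(P)/1000+F)[0]).astype(int); print(tag,P,u,Z[u[1],u[0]].round(1),end="; ")
    print()
# blue point check in side0: bench plate top
p,d=load("side0");print(unproj("side",d)[(mask(p,"yellow",(325,220),45)>0)&(d>0)].mean(0), (d>0).mean())
E
python3 - <<'E'
E
```

```text
[[-147.0, -124.0, -14.0], [-83.0, -77.0, 35.0], [-64.0, -69.0, 40.0], [-4.0, -2.0, 54.0], [11.0, 2.0, 73.0], [23.0, 2.0, 102.0]]
[[-83.0, -78.0, 35.0], [-76.0, -75.0, 38.0], [-57.0, -66.0, 42.0], [-5.0, -3.0, 53.0], [10.0, 1.0, 69.0], [13.0, 2.0, 77.0]]
side0 [41, -70, 14] [189 352] [ 43.5 -69.8  14.8]; side0 [70, -60, 14] [189 361] [ 70.7 -58.9  13.7]; side0 [15, -70, 14] [195 345] [ 15.5 -70.2  14.2]; side0 [-41, 30, 0] [259 346] [-40.9  29.6   0.1]; side0 [-30, -41, 0] [220 343] [-31.1 -40.7   0.3]; side0 [-89, 0, 14] [251 326] [-88.6   0.6  14.6]; side0 [0, 89, 14] [287 354] [-1.2 89.2 12.8]; 
top0 [41, -70, 14] [150 214] [ 41.2 -69.2  16. ]; top0 [70, -60, 14] [136 222] [ 70.4 -60.   12.9]; top0 [15, -70, 14] [163 211] [ 14.1 -71.   12.2]; top0 [-41, 30, 0] [203 253] [-40.6  29.1  -0.5]; top0 [-30, -41, 0] [188 222] [-29.9 -40.2   3.4]; top0 [-89, 0, 14] [222 232] [-88.4  -1.1  13.5]; top0 [0, 89, 14] [195 285] [ 0.1 89.9 15.7]; 
[ 0.60454733 -0.22425947  0.01420539] 0.9958040364583334
```

```bash
cat > fit7.py <<'E'
import sys,json
from h import *
# held plate, side view: top plane from depth (RANSAC), then silhouette fit of x,y,yaw in that plane (frame coords, mm)
k,tag=sys.argv[1:3]
FC=json.load(open("frame.json")); Fs=np.array([FC[0],FC[1],.066]);RF=frameR(np.radians(FC[2])); toF=lambda X:(X-Fs)@RF*1000
s=telemetry.observe(); g=toF(s["tool_pos"]-[0,0,.159])
p,d=look("side",tag) if len(sys.argv)>3 else load(tag)
c=proj("side",RF@(g-[0,0,30])/1000+Fs)[0]; m=mask(p,k,c,60); Z=toF(unproj("side",d)); X=Z[(cv2.erode(m,np.ones((3,3)))>0)&(d>0)]
r=np.random.default_rng(0);best=None
for _ in range(1500):
    a=X[r.choice(len(X),3,False)]; n=np.cross(a[1]-a[0],a[2]-a[0]); l=np.linalg.norm(n)
    if l<300 or abs(n[2])/l<.8: continue
    i=np.abs((X-a[0])@n/l)<1.2
    if best is None or i.sum()>best.sum(): best=i
Y=X[best]; cen=Y.mean(0); n=np.linalg.svd(Y-cen)[2][2]; n*=np.sign(n[2])
ty=np.arctan2(n[0],n[2]); tx=np.arcsin(-n[1])
u,v=np.where(m.any(0))[0],np.where(m.any(1))[0]; b=(u[0]-12,v[0]-12,u[-1]+12,v[-1]+12); sl=np.s_[b[1]:b[3],b[0]:b[2]]; m=m[sl]/255.
occ=(m==0)&((Z[sl][...,2]>g[2]-22)|(d[sl]==0))
def pose(q):
    A=Ro.from_euler("YXZ",[ty,tx,q[2]/10]).as_matrix(); z=cen[2]-((q[0]-cen[0])*n[0]+(q[1]-cen[1])*n[1])/n[2]
    return A,np.array([q[0],q[1],z])-14*A[:,2]
def cost(q):
    A,t=pose(q); return (np.abs(render("side",k,RF@A,Fs+RF@t/1000,b)-m)*~occ).sum()/m.sum()
f=min((minimize(cost,np.array(s0),method="Nelder-Mead",options=dict(initial_simplex=np.array([[0]*3,[4,0,0],[0,4,0],[0,0,1]])+s0)) for s0 in ([g[0],g[1],0],[g[0]-8,g[1],0],[g[0],g[1]+3,.5])),key=lambda r:r.fun)
A,t=pose(f.x); top=t+14*A[:,2]
print("grasp",g.round(1),"tilt y,x,yaw",np.degrees([ty,tx,f.x[2]/10]).round(1),"origin",t.round(1),"grasp in plate",(A.T@(g-t)).round(1),"cost",round(f.fun,3),"inl",best.sum(),len(X))
E
python3 fit7.py blue side3
```

```text
grasp [-33.7 -40.2  72.4] tilt y,x,yaw [ 4.3  0.2 -0.2] origin [-48.8 -39.5  37.2] grasp in plate [12.4 -0.5 36.1] cost 0.03 inl 461 879
```

```bash
python3 gof.py -26 -41.5 55;python3 gof.py -26 -41.5 37
```

```text
t 6.63 pos [0.5889 0.1767 0.2731] yaw 109.84 F [-0.3  0.1 -0.9] open 0.0117
delta [14.9  1.4 11.7] roll 0.001
target [0.5851 0.1912 0.2614]
t 6.63 pos [0.5889 0.1767 0.2731] yaw 109.84 F [-0.3  0.1 -0.9] open 0.0117
delta [23.4  1.4 27.6] roll 0.001
target [0.5822 0.1991 0.2455]
```

```bash
python3 -m crank '[[-1,8,1,0,0],[-1,15,1.4,12,0],[-1,15,1.4,12,0],[-1,18,1.4,17,0],[-1,20,1.4,21,0],[-1,22,1.4,24,0],[-1,22,1.4,25,0],[-1,22,1.4,25,0]]' 10; python3 gof.py -26 -41.5 37; python3 fit7.py blue side4 n
```

```text
time: 7.3
tool_pos: [0.5836, 0.1978, 0.2484]
tool_rot: [-3.141, -0.0, 1.917]
contact_force: [-0.0, 0.6, -2.2]
opening: 0.0117
grip_force: 11.5
t 7.3 pos [0.5836 0.1978 0.2484] yaw 109.82 F [-0.   0.6 -2.2] open 0.0117
delta [ 1.7 -0.9  3. ] roll 0.0
target [0.5822 0.1991 0.2455]
grasp [-26.1 -42.4  40.4] tilt y,x,yaw [ 4.4 -0.1  3.1] origin [-56.9 -43.7   7.7] grasp in plate [28.2 -0.3 35. ] cost 0.137 inl 317 525
```

```bash
python3 -m crank '[[-1,1,-0.9,2,0],[-1,2,-0.9,4,0],[-1,3,-0.9,6,0],[-1,3,-0.9,6,0]]'; python3 gof.py -26 -41.5 37; python3 - <<'E'
from h import *
p,_=look("side","side5");a=cv2.resize(p[270:410,150:320],(510,420),interpolation=cv2.INTER_CUBIC)
q,_=look("top","top5");b=cv2.resize(q[180:310,110:250],(290,270),interpolation=cv2.INTER_CUBIC)
cv2.imwrite("pics/c5.png",np.hstack([a,cv2.copyMakeBorder(b,0,150,0,0,0)])[...,::-1])
E
```

```text
time: 7.68
tool_pos: [0.5822, 0.1993, 0.2433]
tool_rot: [3.141, 0.002, 1.917]
contact_force: [0.9, -6.1, 1.9]
opening: 0.0116
grip_force: 15.1
t 7.68 pos [0.5822 0.1993 0.2433] yaw 109.82 F [ 0.9 -6.1  1.9] open 0.0116
delta [-0.2 -0.1 -2.1] roll 0.0
target [0.5822 0.1991 0.2455]
```

View pics/c5.png

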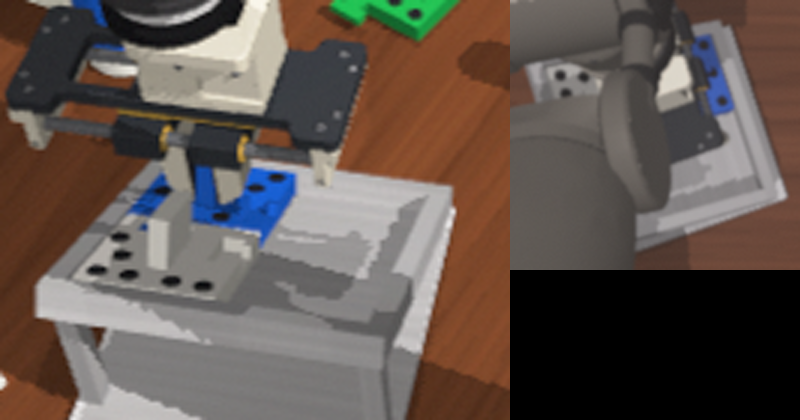

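```bash
python3 -m crank '[[-1,-2,0,-1,0],[-0.4,-2,0,-1,0],[-0.4,-2,0,-1,0],[-0.4,-2,0,-1,0],[-0.4,-2,0,-30,0],[-0.4,-2,0,-60,0],[-0.4,-2,0,-100,0],[-0.4,-2,0,-100,0]]' 15; python3 -m crank '[[-0.4,-30,-40,0,0],[-0.4,-60,-80,0,0],[-0.4,-90,-100,-20,0],[-0.4,-120,-100,-20,0],[-0.4,-160,-100,-20,0],[-0.4,-200,-100,-20,0],[-0.4,-200,-100,-20,0]]'
cat > seat.py <<'E'
import sys,json
from h import *
# seated plate(s): depth planes per colour in frame coords for both cameras + silhouette-free edge extents
Fs=np.array([.5295,.2225,.066]);RF=frameR(np.radians(109.8)); tag=sys.argv[1]
for n in("top","side"):
    p,d=look(n,f"{n}_{tag}"); Z=(unproj(n,d)-Fs)@RF*1000
    for k in sys.argv[2:]:
        hx={"blue":(-41,-41),"yellow":(-41,41),"green":(41,41)}[k]
        m=cv2.inRange(cv2.cvtColor(p,cv2.COLOR_RGB2HSV),*[np.array(a) for a in HSV[k]])>0
        X=Z[m&(d>0)&(np.abs(Z[...,0]-hx[0])<75)&(np.abs(Z[...,1]-hx[1])<75)&(Z[...,2]<60)]
        T=X[(X[:,2]<30)]; r=np.c_[T[:,:2],np.ones(len(T))]; w=np.ones(len(T),bool)
        for _ in range(6): c=np.linalg.lstsq(r[w],T[w,2],rcond=None)[0]; e=T[:,2]-r@c; w=np.abs(e)<max(1.5,1.5*np.median(np.abs(e)))
        print(n,k,len(X),"tilt y,x deg",np.degrees(np.arctan([-c[0],c[1]])).round(1),"z at seat",round(c@[*hx,1],1),"lim",np.percentile(T[w][:,:2],[1,50,99],axis=0).round(0).tolist())
    c=cv2.resize(p[170:320,100:260] if n=="top" else p[295:420,150:310],(400,360),interpolation=cv2.INTER_CUBIC); L=c if n=="top" else np.hstack([L,c])
cv2.imwrite(f"pics/s_{tag}.png",L[...,::-1])
E
python3 seat.py b1 blue
```

```text
time: 8.45
tool_pos: [0.5838, 0.1991, 0.3508]
tool_rot: [3.128, 0.002, 1.917]
contact_force: [1.4, 0.5, 0.1]
opening: 0.0279
grip_force: 0.0
time: 9.03
tool_pos: [0.5578, -0.0293, 0.363]
tool_rot: [3.14, 0.004, 1.912]
contact_force: [-0.1, -0.1, -0.6]
opening: 0.0278
grip_force: 0.0
top blue 1312 tilt y,x deg [ 0.2 -0.4] z at seat 14.4 lim [[-80.0, -81.0], [-38.0, -47.0], [10.0, -4.0]]
side blue 875 tilt y,x deg [-0.1  0.1] z at seat 13.9 lim [[-82.0, -82.0], [-42.0, -31.0], [0.0, -2.0]]
```

View pics/s_b1.png

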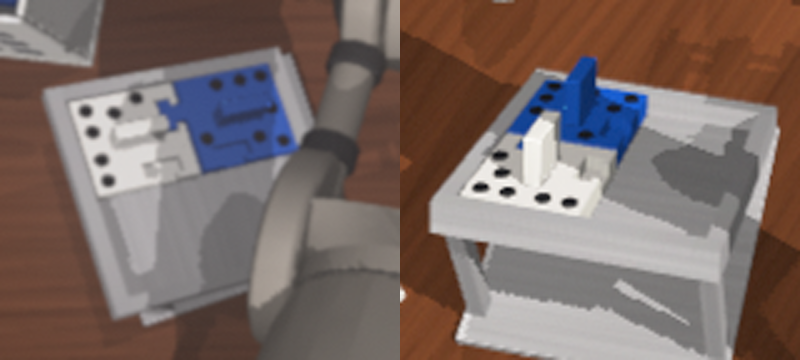

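Blue is seated: its top face is at z = 14 mm with 0° tilt error, and its tab is in white's notch. Next is yellow.

```bash
python3 go.py .607 -.234 .26 136.2
```

```text
t 9.13 pos [ 0.5564 -0.0249  0.3624] yaw 109.65 F [ 0.3  0.3 -0.3] open 0.0276
delta [-213.9  -22.7  102.4] roll -0.463
```

```bash
python3 -m crank '[[-0.1,-214,-23,20,-0.463],[-0.1,-214,-23,20,-0.463],[-0.1,-214,-23,20,-0.463],[-0.1,-214,-23,60,-0.463],[-0.1,-214,-23,100,-0.463],[-0.1,-214,-23,100,-0.463],[-0.1,-214,-23,100,-0.463],[-0.1,-214,-23,100,-0.463],[-0.1,-214,-23,100,-0.463]]' 20; python3 go.py .607 -.234 .197 136.2
```

```text
time: 9.88
tool_pos: [0.6075, -0.2312, 0.2631]
tool_rot: [3.141, -0.001, 2.381]
contact_force: [-0.6, 0.0, 0.5]
opening: 0.0413
grip_force: 0.0
t 9.88 pos [ 0.6075 -0.2312  0.2631] yaw 136.41 F [-0.6  0.   0.5] open 0.0413
delta [-1.6 -2.4 66.1] roll 0.004
```

```bash
python3 -m crank '[[-0.1,-2,-2,30,0.004],[-0.1,-2,-2,66,0.004],[-0.1,-2,-2,66,0.004],[-0.1,-2,-2,66,0.004]]'; python3 go.py .607 -.234 .197 136.2; python3 -m crank '[[-1,0,0,0,0],[-1,0,0,0,0],[-1,0,0,0,0],[-1,0,0,0,0],[-1,0,0,0,0],[-1,0,0,-40,0],[-1,0,0,-80,0],[-1,0,0,-120,0],[-1,0,0,-170,0],[-1,0,0,-170,0],[-1,0,0,-170,0]]' 15;  python3 gof.py 50 37 52
```

```text
time: 10.22
tool_pos: [0.6075, -0.2338, 0.1977]
tool_rot: [-3.142, -0.001, 2.378]
contact_force: [0.6, 1.7, -0.1]
opening: 0.0416
grip_force: 0.0
t 10.22 pos [ 0.6075 -0.2338  0.1977] yaw 136.24 F [ 0.6  1.7 -0.1] open 0.0416
delta [ 0.2 -0.5  0.7] roll 0.001
time: 11.13
tool_pos: [0.6075, -0.2358, 0.3712]
tool_rot: [3.139, 0.008, 2.376]
contact_force: [-0.4, 0.6, -0.9]
opening: 0.012
grip_force: 15.0
t 11.13 pos [ 0.6075 -0.2358  0.3712] yaw 136.12 F [-0.4  0.6 -0.9] open 0.012
delta [408.9 252.   74.2] roll 0.459
target [0.488  0.229  0.2944]
```

```bash
python3 -m crank '[[-1,409,252,0,0.459],[-1,409,252,0,0.459],[-1,409,252,0,0.459],[-1,409,252,0,0.459],[-1,409,252,0,0.459],[-1,409,252,0,0.459],[-1,409,252,0,0.459],[-1,409,252,0,0.459],[-1,409,252,0,0.459],[-1,409,252,0,0.459],[-1,409,252,0,0.459],[-1,409,252,0,0.459]]'; python3 -m crank '[[-1,0,0,0,0],[-1,0,0,0,0]]'; python3 gof.py 50 37 52; python3 fit7.py yellow side6 n
```

```text
time: 12.13
tool_pos: [0.485, 0.2329, 0.3644]
tool_rot: [-3.137, -0.001, 1.919]
contact_force: [-0.8, 0.8, -2.1]
opening: 0.0119
grip_force: 15.0
time: 12.3
tool_pos: [0.4862, 0.2304, 0.3646]
tool_rot: [-3.138, 0.0, 1.92]
contact_force: [0.7, -0.8, -1.3]
opening: 0.0116
grip_force: 15.0
t 12.3 pos [0.4862 0.2304 0.3646] yaw 109.99 F [ 0.7 -0.8 -1.3] open 0.0116
delta [-1.9  1.5 70.3] roll 0.003
target [0.488  0.229  0.2944]
grasp [ 84.7  38.2 113.1] tilt y,x,yaw [27.7  0.5 -0.1] origin [68.2 38.5 77.9] grasp in plate [-1.8 -0.  38.9] cost 0.032 inl 894 1803
```

```bash
python3 -m crank '[[-1,9,1.5,20,0.003],[-1,9,1.5,40,0.003],[-1,9,1.5,44,0.003],[-1,9,1.5,44,0.003]]' 8; python3 gof.py 48.5 37 52; python3 -m crank '[[-1,0,0,3,0],[-1,-2,0,5.5,0],[-1,-4.3,0,8.2,0],[-1,-6.3,0,11,0],[-1,-8,0,13.8,0],[-1,-9.7,0,17,0],[-1,-11,0,20,0],[-1,-12.3,0,23,0],[-1,-13.1,0,26,0],[-1,-13.1,0,28,0],[-1,-13.1,0,28,0]]'; python3 gof.py 48.5 37 52;python3 fit7.py yellow side7 n
```

```text
time: 12.68
tool_pos: [0.4854, 0.2371, 0.3208]
tool_rot: [-3.137, 0.0, 1.912]
contact_force: [-0.1, -0.4, -1.5]
opening: 0.0123
grip_force: 8.0
t 12.68 pos [0.4854 0.2371 0.3208] yaw 109.55 F [-0.1 -0.4 -1.5] open 0.0123
delta [-9.8 -0.2 27.1] roll -0.004
target [0.4885 0.2278 0.2937]
time: 13.6
tool_pos: [0.4901, 0.2259, 0.2943]
tool_rot: [3.142, 0.001, 1.914]
contact_force: [2.2, -1.5, 0.4]
opening: 0.0122
grip_force: 8.0
t 13.6 pos [0.4901 0.2259 0.2943] yaw 109.65 F [ 2.2 -1.5  0.4] open 0.0122
delta [ 2.3 -0.9  0.6] roll -0.003
target [0.4885 0.2278 0.2937]
grasp [46.8 36.1 53.6] tilt y,x,yaw [ 3.1  0.  -0.4] origin [43.5 35.9 16.4] grasp in plate [ 1.2  0.2 37.4] cost 0.027 inl 689 1375
```

```bash
python3 -m crank '[[-1,-5,0,-10,0],[-1,-14,0,-26,0],[-1,-14,0,-26,0]]' 10; python3 gof.py -37.8 41.2 68
```

```text
time: 13.9
tool_pos: [0.4952, 0.2124, 0.3233]
tool_rot: [3.138, 0.0, 1.914]
contact_force: [0.6, -0.2, -0.3]
opening: 0.0119
grip_force: 10.0
t 13.9 pos [0.4952 0.2124 0.3233] yaw 109.64 F [ 0.6 -0.2 -0.3] open 0.0119
delta [-66.9  -5.4  56. ] roll -0.003
target [0.5129 0.1476 0.2673]
```

```bash
python3 -m crank '[[-1,-34,-3,14,-0.003],[-1,-67,-5.4,35,-0.003],[-1,-67,-5.4,56,-0.003],[-1,-67,-5.4,56,-0.003],[-1,-67,-5.4,56,-0.003]]'; python3 fit7.py yellow side8 n; python3 gof.py -37.8 41.2 37
```

```text
time: 14.32
tool_pos: [0.5115, 0.1482, 0.2639]
tool_rot: [-3.138, -0.001, 1.916]
contact_force: [-0.2, 0.8, -1.1]
opening: 0.0122
grip_force: 10.0
grasp [-38.5  42.3  64.6] tilt y,x,yaw [ 4.1  0.1 -0.6] origin [-41.5  42.8  27.3] grasp in plate [ 0.3 -0.4 37.4] cost 0.032 inl 542 1100
t 14.37 pos [0.5119 0.1487 0.265 ] yaw 109.84 F [ 0.4 -0.  -1.4] open 0.0119
delta [13.2  0.6 25.1] roll 0.001
target [0.5079 0.1613 0.2399]
```

```bash
python3 -m crank '[[-1,3,1.4,5,0.001],[-1,6,1.4,10,0.001],[-1,8,1.4,15,0.001],[-1,10,1.4,19,0.001],[-1,11.5,1.4,22,0.001],[-1,12.5,1.4,25,0.001],[-1,13,1.4,27,0.001],[-1,13,1.4,27,0.001],[-1,13,1.4,27,0.001]]'; python3 gof.py -37.8 41.2 37; python3 fit7.py yellow side9 n
```

```text
time: 15.12
tool_pos: [0.5091, 0.1611, 0.2381]
tool_rot: [3.14, 0.0, 1.916]
contact_force: [-0.1, 0.9, 2.9]
opening: 0.0121
grip_force: 10.5
t 15.12 pos [0.5091 0.1611 0.2381] yaw 109.79 F [-0.1  0.9  2.9] open 0.0121
delta [ 0.6 -1.  -1.9] roll -0.0
target [0.5079 0.1613 0.2399]
grasp [-39.2  40.2  35.6] tilt y,x,yaw [-0.1 -0.2  0. ] origin [-41.1  38.6   0.1] grasp in plate [ 2.   1.4 35.5] cost 0.041 inl 482 963
```

```bash
python3 -m crank '[[-1,0,0,-1,0],[-0.4,0,0,-1,0],[-0.4,0,0,-1,0],[-0.4,0,0,-1,0],[-0.4,0,0,-30,0],[-0.4,0,0,-60,0],[-0.4,0,0,-100,0],[-0.4,0,0,-120,0],[-0.4,0,0,-120,0]]' 15; python3 -m crank '[[-0.4,-30,0,0,0],[-0.4,-60,20,0,0],[-0.4,-100,50,0,0],[-0.4,-140,80,0,0],[-0.4,-180,100,0,0],[-0.4,-200,100,0,0],[-0.4,-200,100,0,0]]'; python3 seat.py y1 blue yellow; python3 go.py .6082 -.0588 .26 174.3
```

```text
time: 15.92
tool_pos: [0.5098, 0.161, 0.3627]
tool_rot: [3.132, 0.002, 1.916]
contact_force: [-0.2, 0.1, 0.1]
opening: 0.0275
grip_force: 0.0
time: 16.5
tool_pos: [0.6735, 0.0004, 0.3551]
tool_rot: [-3.14, 0.002, 1.911]
contact_force: [-1.0, 0.4, -0.9]
opening: 0.0275
grip_force: 0.0
top blue 481 tilt y,x deg [-0.3  0.5] z at seat 14.5 lim [[-40.0, -81.0], [-13.0, -56.0], [14.0, -6.0]]
top yellow 66 tilt y,x deg [0.9 1.2] z at seat 15.4 lim [[-24.0, -16.0], [-5.0, 5.0], [1.0, 22.0]]
side blue 739 tilt y,x deg [-0.1 -0.1] z at seat 14.0 lim [[-81.0, -81.0], [-42.0, -32.0], [0.0, -2.0]]
side yellow 1318 tilt y,x deg [ 0.1 -0.1] z at seat 13.7 lim [[-79.0, -15.0], [-31.0, 41.0], [2.0, 81.0]]
t 16.6 pos [0.6711 0.0048 0.3555] yaw 109.62 F [-0.2 -0.5  0.5] open 0.0275
delta [-38.9 -80.3  95.7] roll -1.129
```

View pics/s_y1.png

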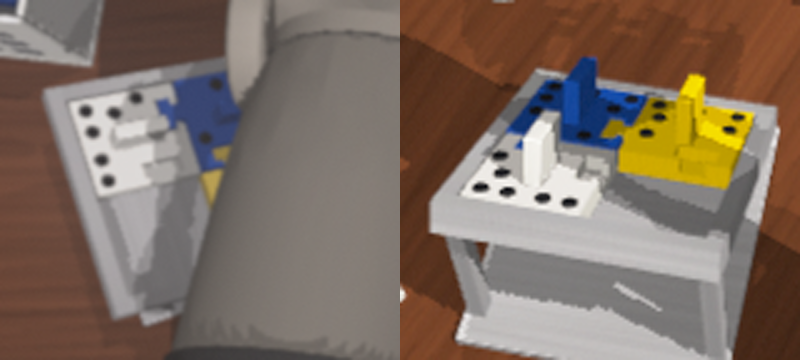

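Yellow is seated: the side view shows its tab in blue's notch, with z = 13.7 mm and no tilt. Next is green.

```bash
python3 -m crank '[[-0.1,-39,-80,0,-1.129],[-0.1,-39,-80,0,-1.129],[-0.1,-39,-80,0,-1.129],[-0.1,-39,-80,20,-1.129],[-0.1,-39,-80,40,-1.129],[-0.1,-39,-80,60,-1.129],[-0.1,-39,-80,80,-1.129],[-0.1,-39,-80,96,-1.129],[-0.1,-39,-80,96,-1.129],[-0.1,-39,-80,96,-1.129],[-0.1,-39,-80,96,-1.129],[-0.1,-39,-80,96,-1.129]]'; python3 go.py .6082 -.0588 .197 174.3
```

```text
time: 17.6
tool_pos: [0.6085, -0.0567, 0.2623]
tool_rot: [-3.142, 0.001, 3.042]
contact_force: [-0.1, 0.4, 0.1]
opening: 0.0413
grip_force: 0.0
t 17.6 pos [ 0.6085 -0.0567  0.2623] yaw 174.3 F [-0.1  0.4  0.1] open 0.0413
delta [ 0.1 -2.2 65.3] roll -0.0
```

```bash
python3 -m crank '[[-0.1,0,-2,30,0],[-0.1,0,-2,65,0],[-0.1,0,-2,65,0],[-0.1,0,-2,65,0]]'; python3 go.py .6082 -.0588 .197 174.3; python3 -m crank '[[-1,0,0,0,0],[-1,0,0,0,0],[-1,0,0,0,0],[-1,0,0,0,0],[-1,0,0,0,0],[-1,0,0,-40,0],[-1,0,0,-80,0],[-1,0,0,-120,0],[-1,0,0,-170,0],[-1,0,0,-170,0],[-1,0,0,-170,0]]' 15;  python3 gof.py 50 37 52
```

```text
time: 17.93
tool_pos: [0.6082, -0.0592, 0.1964]
tool_rot: [3.141, -0.002, 3.043]
contact_force: [-0.2, 0.4, 0.7]
opening: 0.041
grip_force: 0.0
t 17.93 pos [ 0.6082 -0.0592  0.1964] yaw 174.34 F [-0.2  0.4  0.7] open 0.041
delta [ 0.   0.4 -0.6] roll 0.001
time: 18.85
tool_pos: [0.6087, -0.0594, 0.3709]
tool_rot: [-3.141, 0.008, 3.045]
contact_force: [-0.9, 0.4, -0.7]
opening: 0.012
grip_force: 15.0
t 18.85 pos [ 0.6087 -0.0594  0.3709] yaw 174.45 F [-0.9  0.4 -0.7] open 0.012
delta [148.6 275.5  75. ] roll 1.128
target [0.488  0.229  0.2944]
```

```bash
python3 -m crank '[[-1,149,275,0,1.128],[-1,149,275,0,1.128],[-1,149,275,0,1.128],[-1,149,275,0,1.128],[-1,149,275,0,1.128],[-1,149,275,0,1.128],[-1,149,275,0,1.128],[-1,149,275,0,1.128],[-1,149,275,0,1.128],[-1,149,275,0,1.128],[-1,149,275,0,1.128],[-1,149,275,0,1.128]]'; python3 -m crank '[[-1,0,0,0,0],[-1,0,0,0,0],[-1,0,0,0,0]]'; python3 gof.py 50 37 52; python3 fit7.py green side10 n
```

```text
time: 19.85
tool_pos: [0.4863, 0.2287, 0.365]
tool_rot: [-3.138, -0.0, 1.919]
contact_force: [0.2, -0.2, -1.8]
opening: 0.012
grip_force: 15.0
time: 20.1
tool_pos: [0.4868, 0.2283, 0.3663]
tool_rot: [-3.141, 0.0, 1.917]
contact_force: [-0.2, -1.0, -1.0]
opening: 0.0118
grip_force: 15.0
t 20.1 pos [0.4868 0.2283 0.3663] yaw 109.82 F [-0.2 -1.  -1. ] open 0.0118
delta [ 0.3  1.4 71.9] roll 0.0
target [0.488  0.229  0.2944]
grasp [ 83.5  38.4 115.7] tilt y,x,yaw [27.6  0.2  0.1] origin [64.7 38.  82.1] grasp in plate [ 1.1  0.5 38.5] cost 0.036 inl 945 1674
```

```bash
python3 -m crank '[[-1,14,1.4,20,0],[-1,14,1.4,40,0],[-1,14,1.4,45,0],[-1,14,1.4,45,0]]' 8; python3 gof.py 51 37 52; python3 -m crank '[[-1,0,0,3,0],[-1,-2,0,5.5,0],[-1,-4.3,0,8.2,0],[-1,-6.3,0,11,0],[-1,-8,0,13.8,0],[-1,-9.7,0,17,0],[-1,-11,0,20,0],[-1,-12.3,0,23,0],[-1,-13.1,0,26,0],[-1,-13.1,0,28,0],[-1,-13.1,0,28,0]]'; python3 gof.py 51 37 52;python3 fit7.py green side11 n
```

```text
time: 20.48
tool_pos: [0.4829, 0.2421, 0.3204]
tool_rot: [-3.138, 0.0, 1.917]
contact_force: [-0.3, -1.0, -0.4]
opening: 0.0125
grip_force: 8.0
t 20.48 pos [0.4829 0.2421 0.3204] yaw 109.83 F [-0.3 -1.  -0.4] open 0.0125
delta [-13.1   0.4  25.5] roll 0.001
target [0.4877 0.2299 0.2949]
time: 21.4
tool_pos: [0.4878, 0.2298, 0.2934]
tool_rot: [-3.141, 0.001, 1.917]
contact_force: [1.6, -1.9, 0.1]
opening: 0.0123
grip_force: 8.0
t 21.4 pos [0.4878 0.2298 0.2934] yaw 109.82 F [ 1.6 -1.9  0.1] open 0.0123
delta [ 0.1 -0.1 -1.4] roll 0.0
target [0.4877 0.2299 0.2949]
grasp [50.3 36.9 50.8] tilt y,x,yaw [-0.4 -0.2  0.4] origin [48.4 36.3 14. ] grasp in plate [ 2.1  0.5 36.8] cost 0.043 inl 759 1319
```

```bash
python3 -m crank '[[-1,-4,0,-8,0],[-1,-7,0,-13,0],[-1,-7,0,-13,0]]' 10; python3 gof.py 43 41.5 63
```

```text
time: 21.7
tool_pos: [0.4904, 0.2232, 0.3079]
tool_rot: [3.14, 0.0, 1.916]
contact_force: [-0.3, -0.8, -0.4]
opening: 0.0114
grip_force: 10.0
t 21.7 pos [0.4904 0.2232 0.3079] yaw 109.81 F [-0.3 -0.8 -0.4] open 0.0114
delta [-5.  -4.8  7.1] roll 0.0
target [0.4876 0.2168 0.3008]
```

```bash
python3 -m crank '[[-1,-5,-4.8,3,0],[-1,-5,-4.8,7,0],[-1,-5,-4.8,7,0],[-1,-5,-4.8,7,0]]'; python3 fit7.py green side12 n; python3 gof.py 43 41.5 37
```

```text
time: 22.03
tool_pos: [0.487, 0.217, 0.2991]
tool_rot: [-3.14, -0.0, 1.917]
contact_force: [-0.4, 0.3, -1.6]
opening: 0.0121
grip_force: 10.0
grasp [42.6 42.1 61.3] tilt y,x,yaw [0.1 0.  0.2] origin [39.9 41.7 24.5] grasp in plate [ 2.6  0.4 36.8] cost 0.046 inl 733 1286
t 22.08 pos [0.4871 0.2171 0.2993] yaw 109.82 F [-0.3  0.6 -0.9] open 0.0118
delta [11.7  0.4 21.5] roll 0.0
target [0.4835 0.2283 0.2779]
```

```bash
python3 -m crank '[[-1,3,0.6,4,0],[-1,6,0.6,9,0],[-1,8,0.6,13,0],[-1,10,0.6,17,0],[-1,11,0.6,19,0],[-1,12,0.6,21,0],[-1,12.3,0.6,23,0],[-1,12.3,0.6,23,0],[-1,12.3,0.6,23,0]]'; python3 gof.py 43.6 41.4 37; python3 fit7.py green side13 n
```

```text
time: 22.83
tool_pos: [0.4835, 0.2289, 0.2772]
tool_rot: [3.141, 0.0, 1.917]
contact_force: [-3.1, -1.8, 5.5]
opening: 0.0117
grip_force: 10.0
t 22.83 pos [0.4835 0.2289 0.2772] yaw 109.83 F [-3.1 -1.8  5.5] open 0.0117
delta [-0.  -0.2 -0.9] roll 0.001
target [0.4834 0.2289 0.2781]
grasp [43.2 41.2 36.2] tilt y,x,yaw [-0.1  0.1  0.8] origin [19.9 37.4  0. ] grasp in plate [23.4  3.6 36.1] cost 0.103 inl 662 858
```

```bash
python3 -m crank '[[-1,0,0,-1,0],[-0.4,0,0,-1,0],[-0.4,0,0,-1,0],[-0.4,0,0,-1,0],[-0.4,0,0,-30,0],[-0.4,0,0,-60,0],[-0.4,0,0,-90,0],[-0.4,0,0,-90,0]]' 15; python3 -m crank '[[-0.4,-40,0,0,0],[-0.4,-80,0,0,0],[-0.4,-120,0,0,0],[-0.4,-160,0,0,0],[-0.4,-200,0,0,0],[-0.4,-240,0,0,0],[-0.4,-280,0,0,0],[-0.4,-320,0,0,0],[-0.4,-360,0,0,0],[-0.4,-400,0,0,0],[-0.4,-400,0,0,0],[-0.4,-400,0,0,0]]'; python3 seat.py g1 blue yellow green
python3 - <<'E'
from h import *
for n in("top","side"):  # bystanders: did anything change?
    a,_=load(n+"0");b,_=load(n+"_g1"); m=(cv2.absdiff(a,b).max(2)>60).astype(np.uint8)
    _,_,s,_=cv2.connectedComponentsWithStats(cv2.morphologyEx(m,cv2.MORPH_OPEN,np.ones((3,3)))); print(n,[t[:5].tolist() for t in s[1:] if t[4]>30])
E
```

```text
time: 23.55
tool_pos: [0.4847, 0.2294, 0.3724]
tool_rot: [3.131, 0.001, 1.917]
contact_force: [0.6, 0.5, -0.2]
opening: 0.0274
grip_force: 0.0
time: 24.55
tool_pos: [0.6194, -0.1496, 0.3654]
tool_rot: [-3.141, -0.001, 1.913]
contact_force: [-0.1, 0.8, 0.3]
opening: 0.0273
grip_force: 0.0
top blue 1136 tilt y,x deg [ 0. -0.] z at seat 14.7 lim [[-79.0, -81.0], [-35.0, -50.0], [12.0, -5.0]]
top yellow 1408 tilt y,x deg [-0.2 -0.2] z at seat 14.3 lim [[-78.0, -16.0], [-35.0, 33.0], [1.0, 78.0]]
top green 1643 tilt y,x deg [0.  0.1] z at seat 14.1 lim [[-11.0, -15.0], [39.0, 46.0], [81.0, 78.0]]
side blue 751 tilt y,x deg [-0.2 -0.1] z at seat 13.9 lim [[-81.0, -82.0], [-43.0, -33.0], [-0.0, -2.0]]
side yellow 862 tilt y,x deg [ 0. -0.] z at seat 13.8 lim [[-79.0, -15.0], [-36.0, 49.0], [1.0, 81.0]]
side green 1306 tilt y,x deg [-0.2 -0.1] z at seat 13.8 lim [[-12.0, -14.0], [44.0, 48.0], [82.0, 81.0]]
top [[344, 63, 118, 96, 6620], [343, 74, 15, 27, 227], [289, 101, 49, 19, 581], [281, 104, 14, 6, 61], [333, 135, 17, 24, 242], [345, 135, 13, 24, 107], [297, 163, 131, 213, 9703], [422, 1
[... 627 characters left out ...]
 603], [330, 142, 14, 6, 65], [346, 146, 4, 18, 67], [516, 153, 30, 79, 775], [283, 159, 11, 17, 121], [306, 163, 9, 14, 102], [410, 165, 7, 11, 45], [232, 168, 41, 33, 333], [187, 198, 8, 5, 33], [193, 201, 29, 44, 664], [302, 202, 44, 32, 877], [150, 209, 31, 17, 342], [437, 211, 22, 32, 213], [185, 221, 9, 11, 72], [348, 230, 45, 33, 1116], [469, 240, 86, 134, 3037], [261, 245, 50, 38, 1261], [12, 249, 37, 36, 936], [440, 262, 46, 67, 1998], [534, 271, 38, 55, 1364], [437, 282, 6, 10, 52], [194, 315, 97, 62, 3219], [518, 320, 113, 124, 6078], [280, 357, 17, 47, 387], [502, 377, 18, 9, 143], [501, 392, 20, 14, 142], [479, 407, 81, 61, 2152], [357, 421, 15, 18, 78], [374, 436, 18, 16, 172]]
```

View pics/s_g1.png

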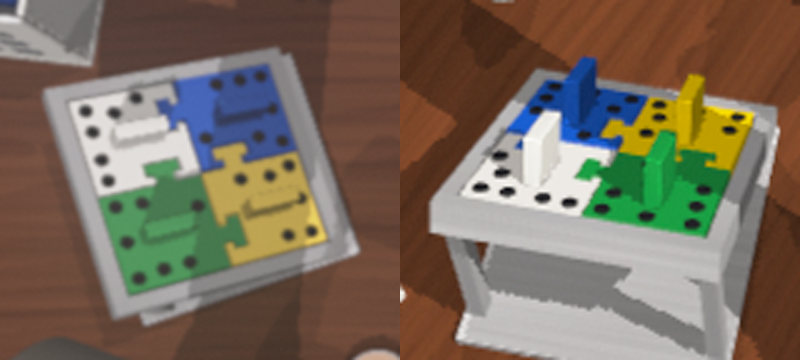

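All three plates lie flush with their tabs in the notches, and the arm is clear, so I'm handing in.

```bash
python3 -c "
from cell import ticket; print(ticket.hand_in())"
```

```text
the job is handed in; nothing more can be done
None
```

I laid blue, then yellow, then green into the frame; the last pictures show each flush with the rim, tabs in its neighbours' notches. I handed in at about 24.7 s with the arm clear. My before/after check of the dishes, jar, bottle, forceps and pen was blurred by the arm and shadows, but I felt no contact with them.

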